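Strip a gearbox shaft in the vice and sort its parts

TASK

Strip the gearbox shaft standing in the vice, one part at a time from the top: the brass collar goes in the round magnetic dish, the old bearing in the red scrap tray, the small gear in the perforated steel tray for washing and the large gear on the black granite plate for measuring. Set each part down flat in the middle of its place, same side up as it came off, without dropping it, and leave the dial gauge behind the vice undisturbed.

Things in the scene. Friction and masses are not known exactly. Their poses are not given: they have to be found in the camera images.
- collar: Plain brass-coloured spacer collar (short tube), the top part of the stack: 32 mm outside diameter, 15 mm tall, about 0.06 kg. At the start it sits round the shaft on the bearing, underside 171 mm above the bench, its top 4 mm above the shaft end. Origin: centre of its underside, z up.
- bearing: Ball bearing with bright steel rings and blue seals, under the collar: 42 mm outside diameter, 12 mm thick, about 0.07 kg, underside 159 mm above the bench at the start, resting on the small gear. Origin: centre of its underside, z up.
- small_gear: Small dark grey spur gear with 16 teeth, pale recessed web, under the bearing: 54 mm over the teeth, 12 mm thick, about 0.14 kg, underside 147 mm above the bench at the start, resting on the large gear. May be gripped over the teeth at any yaw. Origin: centre of its underside, z up.
- large_gear: Large bright steel spur gear with 20 teeth, dark recessed web, the bottom part: 66 mm over the teeth, 12 mm thick, about 0.24 kg, underside 135 mm above the bench at the start, resting on a shaft shoulder, 22 mm clear above the vice jaws. Grip over the teeth at any yaw. Origin: centre of its underside, z up.
- vice: Blue bench vice, soft aluminium jaws (top 113 mm high), fixed, holding the shaft upright. Origin: bench level on the shaft axis; z up; local -x runs to its handle. Bright shaft end, 19 mm thick, from 135 to 182 mm above the bench; all four parts have 23 mm bores and lift straight off freely. It reaches 110 mm to +x, 175 mm to -x (70 mm high there), 52 mm to each side, the cross handle 100 mm.
- dish: Round bright steel magnetic parts dish with a dark disc in the middle of its floor, fixed: 110 mm across its flared rim, rim 10 mm above the bench, flat inner floor 88 mm across and 3 mm above the bench. Place of the collar. Origin: centre of its underside (bench level).
- red_tray: Square red plastic scrap tray, fixed: 120 x 120 mm, inner floor 114 x 114 mm and 3 mm above the bench, rim 9 mm above the bench. Place of the bearing. Origin: centre of its underside (bench level), axes along its sides.
- wash_tray: Square bright steel tray with rows of dark round perforations, fixed: 120 x 120 mm, inner floor 114 x 114 mm and 3 mm above the bench, rim 9 mm above the bench. Place of the small gear. Origin: centre of its underside (bench level), axes along its sides.
- granite: Square black granite plate, fixed: 120 x 120 mm, flat top 25 mm above the bench, no rim. Place of the large gear. Origin: centre of its underside (bench level), axes along its sides.
- gauge: Dial gauge on a magnetic base with an upright post, standing loose behind the vice: base 50 x 60 mm, 55 mm high, post to 205 mm, dial 56 mm across held 50 mm to its local -y side at about 140 mm height. To be left where it stands. Origin: centre of its underside, z up.
Mind the look-alikes: they are no part of the job. Leave any purple look-alike of the large_gear alone. Of the things that look like the collar, the smaller one is meant.

How it is judged:
By the outcome, as a careful person would: the job done as asked, in the order asked, and still so for the second after the job is handed in, with the robot touching nothing.
It also fails if it takes over 106 s, if anything falls off the work surface, if the arm or the gripper's body presses on something with over 40 N, if the wrist force passes 120 N, or if a joint passes its speed limit or range.

ROBOT

A 6-joint arm with a two-finger parallel gripper is mounted at the origin on the work surface. World frame = base frame: x ahead of the robot, y to its left, z up, the work surface at z = 0. Lengths are in mm, angles in rad, forces in N, time in s.
With the tool pointing down it reaches from about 375 to 975 mm from the base axis. Payload 3.8 kg.
Tool frame: the origin (TCP) lies at the centre of the arm's flange, where the gripper is bolted on; the fingertips stand 166 mm ahead of it and the grasp point (between the pads) lies 147 mm ahead of it; x points along the fingers, z is the direction in which the jaws open and shut, and the axes are right-handed (so a half turn about x gives the same grasp; the last joint's range is limited). The gripper opens to 88 mm and grips with 3 to 60 N. Pads are 18 mm wide; open, the fingers measure 123 mm over their backs; the gripper's body (75 mm by 187 mm) begins 45 mm behind the grasp point.
Start: joints at [-1.327, 0.264, 1.604, -0, 1.274, -0.037], TCP at [187.054, -648.56, 404.706] pointing down, gripper open.
Joint ranges: [-2.63, 2.63], [-0.94, 2.18], [0.31, 2.57], [-1.31, 4.45], [0, 2.66], [-2.55, 2.55]. Speed limits (rad/s): [2.57, 2.57, 3.14, 3.14, 3.14, 3.14].

INTERFACE

Orientations are given as a unit quaternion [w, x, y, z].
In Python, from cell import telemetry, vision, order gives the robot as it stands.
- The arm moves only by the shell command python3 -m inch 'ROWS' [FORCE]. ROWS is a JSON object of lists of equal length, an entry for each row: "claw": the closure, from -1 (fully open) to 1 (shut); "translation": the shift along the tool's x, y, z in mm, a list of three; "twist": the turn about the tool's x in rad. A call has 1 to 5 rows; each row is the pose to reach, as a shift and turn from the pose commanded when the call began, along the tool's axes at that moment; what a row does not reach only later rows make up. A row lasts 1/10 s, in which the tool goes at most 50 mm and 8.59 degrees, less where a joint would pass 70% of its speed; a pose out of reach is approached as far as the arm can. A call with a gripper value outside its range is refused whole. The fingers move at their own pace and stop on an object; FORCE is the grip in N (left out, the last holds). Time passes only in rows, so rows that repeat a pose let the fingers close. It gives the time, the measured TCP pose, the force and the opening at its end, in the units of the state.
- telemetry.sense(): the state, without advancing time (a new reading comes with each control period).
- vision.get_image(name): name is "scene" or "top" or "wrist"; returns the picture (420x560x3 uint8, red, green, blue); there is no depth.
- vision.camera_info(name): a dict with "fov_y" (degrees; the focal length in pixels is half the picture's height over the tangent of half this angle, whatever the lens; pixels are square), "cx", "cy" (the principal point, pixels), "origin" and "rotation" of the camera in the world; the wrist camera has in their place "tool_from_camera" (4x4, takes a point from camera to tool coordinates, whose origin is the TCP and whose axes are the tool frame's). Camera axes: x right, y down, z forward; pixel columns grow to the right and rows downward; lengths in mm; the calibration is good to about 2 mm. A picture is of the moment at which its call begins: read the wrist's pose just before it. camera_info takes no time and is no camera call.
- order.close_job(): hands the job in, once; it reports no verdict.
The state is a dict: "time_s": time; "qpos": joint angles; "qd": joint speeds; "effort": joint torques, N m; "ee_pos": TCP position; "tool_rot": TCP orientation; "contact_force": force on the tool from outside, world axes, zero at the start; "torque": the same for the moment, N m; "gripper_width": finger opening in mm.
Only numpy, scipy, OpenCV 4.12 (cv2) and the standard library are available. Lean on these libraries where they do the work, as an engineer would, in place of code of your own. Each camera call takes 0.05 s, during which the arm holds its last target.

## Working session

There is one attempt and no reset: what is moved stays moved. The work goes in short steps, Python scripts to look and compute and a shell command to move; the robot and the scene stay as the last step left them, time stands still between calls to the robot, and variables do not carry over. Pictures are saved under pics/ and viewed, and the job is handed in when it is done.

```bash
mkdir -p pics; ls; python3 - <<'E'
from cell import telemetry, vision
import cv2
s=telemetry.sense();print(s)
for n in ["scene","top","wrist"]:
    print(n,vision.camera_info(n))
    im=vision.get_image(n); cv2.imwrite(f"pics/{n}0.png",cv2.cvtColor(im,cv2.COLOR_RGB2BGR))
E
```

```text
pics
{'time_s': 0.0, 'qpos': array([-1.32687602e+00,  2.64752757e-01,  1.60538110e+00, -2.15446892e-05,
        1.27368659e+00, -3.69192879e-02]), 'qd': array([ 1.83772588e-03,  5.63649187e-04, -6.97250274e-04,  1.62776935e-05,
        8.16379560e-04, -6.28445980e-04]), 'effort': array([ 1.37621333e-03, -5.02109849e+01, -3.56874990e+01,  7.28089828e-02,
        2.94144556e-02, -1.91019985e-04]), 'ee_pos': array([ 186.98379441, -648.22669988,  403.38401992]), 'tool_rot': array([ 0.56444296,  0.42558799,  0.56567516, -0.42460644]), 'contact_force': array([ 0.27134447, -0.04759069,  0.54558643]), 'torque': array([-0.016428  , -0.02269519, -0.01485985]), 'gripper_width': 88.23036546013795}
scene {'fov_y': 52.64761542645913, 'cx': 276.36556968094726, 'cy': 208.79893395580382, 'origin': array([1171.53596939, -244.97789249,  714.30222139]), 'rotation': array([-0.32881466,  0.77464942,  0.49594992, -0.21408611])}
top {'fov_y': 52.20319877780362, 'cx': 281.32475827323793, 'cy': 207.91831699145902, 'origin': array([453.48635194, -14.30465605, 997.31440978]), 'rotation': array([ 0.07629457, -0.69490453,  0.71297797, -0.05430687])}
wrist {'fov_y': 63.334273202835035, 'cx': 276.1598887223251, 'cy': 208.64662556603471, 'tool_from_camera': array([[ 2.31582929e-04, -2.70590178e-01,  9.62694605e-01,
         2.08147197e+01],
       [ 4.21327092e-04, -9.62694519e-01, -2.70590255e-01,
         6.93943880e+01],
       [ 9.99999884e-01,  4.68273402e-04, -1.08936644e-04,
        -9.71124531e-01],
       [ 0.00000000e+00,  0.00000000e+00,  0.00000000e+00,
         1.00000000e+00]])}
```

View pics/scene0.png

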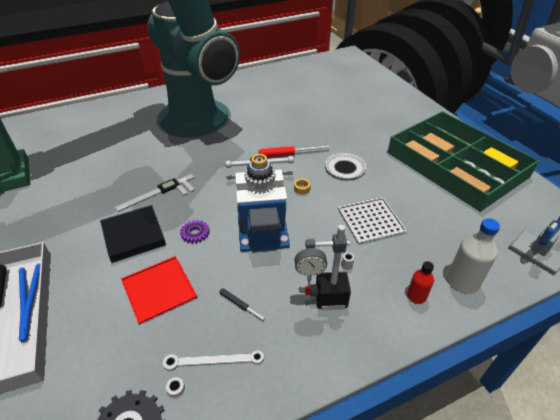

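View pics/top0.png

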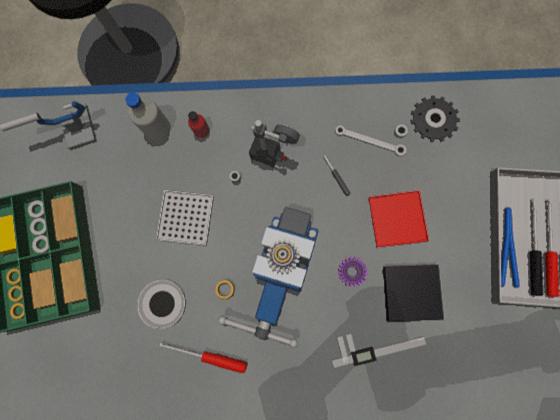

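View pics/wrist0.png

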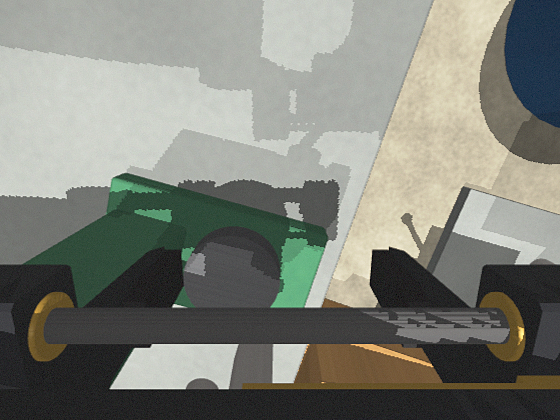

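```bash
cat > h.py <<'E'
import numpy as np, cv2
from scipy.spatial.transform import Rotation as R
from cell import telemetry, vision
def q(w): return R.from_quat([w[1],w[2],w[3],w[0]])
def cam(n,s=None):
    c=vision.camera_info(n); f=210/np.tan(np.radians(c["fov_y"]/2))
    if n=="wrist":
        s=s or telemetry.sense(); T=np.eye(4);T[:3,:3]=q(s["tool_rot"]).as_matrix();T[:3,3]=s["ee_pos"]
        T=T@c["tool_from_camera"]; return f,c["cx"],c["cy"],T[:3,:3],T[:3,3]
    return f,c["cx"],c["cy"],q(c["rotation"]).as_matrix(),np.array(c["origin"])
def ray(C,u,v,z):
    f,cx,cy,Rm,o=C; d=Rm@np.array([(u-cx)/f,(v-cy)/f,1]); return o+d*(z-o[2])/d[2]
def proj(C,p):
    f,cx,cy,Rm,o=C; d=(np.asarray(p,float)-o)@Rm; return d[...,:2]/d[...,2:]*f+[cx,cy]
def shot(n,name,box=None,k=1):
    s=telemetry.sense(); im=cv2.cvtColor(vision.get_image(n),cv2.COLOR_RGB2BGR)
    cv2.imwrite(f"pics/{name}_full.png",im)
    if box: im=im[box[1]:box[3],box[0]:box[2]]
    if k!=1: im=cv2.resize(im,None,fx=k,fy=k,interpolation=cv2.INTER_CUBIC)
    cv2.imwrite(f"pics/{name}.png",im); return s
E
python3 - <<'E'
from h import *
C=cam("top");print(C[3].round(3))
for n,u,v,z in [("collar",284,254,186),("ring",225,289,0),("dish",161,304,3),("red",398,219,3),("wash",186,217,3),("gran",413,293,25),("gauge",266,152,27),("purple",352,272,12),("whitering",235,176,0)]:
    print(n,ray(C,u,v,z).round(1))
a=cv2.imread("pics/top0.png")[180:350,200:320];b=cv2.imread("pics/scene0.png")[130:300,200:340]
cv2.imwrite("pics/c1.png",np.hstack([cv2.resize(a,None,fx=3,fy=3,interpolation=2),cv2.resize(b,None,fx=3,fy=3,interpolation=2)]))
E
```

```text
[[-0.023 -0.983  0.184]
 [-0.999  0.028  0.029]
 [-0.033 -0.183 -0.982]]
collar [517.    6.3 186. ]
ring [454.8 148.4   0. ]
dish [424.4 294.9   3. ]
red [ 605.9 -256.5    3. ]
wash [624.6 241.1   3. ]
gran [ 436.8 -272.    25. ]
gauge [771.   47.1  27. ]
purple [ 486.1 -142.3   12. ]
whitering [722.  124.6   0. ]
```

View pics/c1.png

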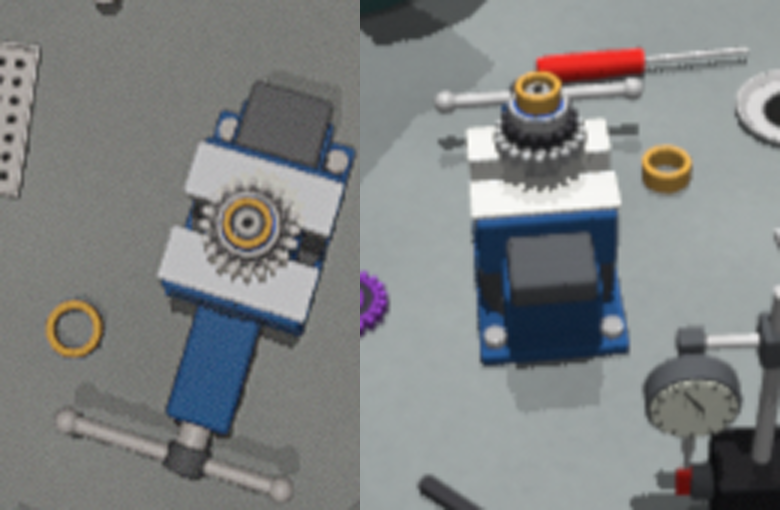

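The stack ring (top 284,254, about 32 mm across at its height) is the smaller one, and it sits on the shaft. The loose bench ring (225,289) is about 42 mm, so the stack ring is the collar. The purple gear at (352,272) is a decoy. Next I refine the positions using both fixed cameras.

```bash
python3 - <<'E'
from h import *
s=telemetry.sense(); print(q(s["tool_rot"]).as_matrix().round(4))
def comp(m,u,v,lab):
    m=cv2.morphologyEx(m.astype(np.uint8)*255,cv2.MORPH_CLOSE,np.ones((5,5)))
    cs,_=cv2.findContours(m,cv2.RETR_EXTERNAL,cv2.CHAIN_APPROX_NONE)
    cs=[c for c in cs if cv2.pointPolygonTest(c,(u,v),True)>-8 and cv2.contourArea(c)>60]
    if not cs: print(lab,"none");return None
    return max(cs,key=cv2.contourArea)
for n,pts in [("top",dict(red=(398,219),wash=(186,217),gran=(413,293),dish=(161,304),collar=(284,254))),
              ("scene",dict(red=(159,289),wash=(371,220),gran=(133,233),dish=(345,166),collar=(259,160)))]:
    im=cv2.imread(f"pics/{n}0.png").astype(int);B,G,Rr=im[...,0],im[...,1],im[...,2]
    C=cam(n); hsv=cv2.cvtColor(im.astype(np.uint8),cv2.COLOR_BGR2HSV)
    ms=dict(red=(Rr>130)&(G<80),wash=(im.min(2)>150),gran=(im.max(2)<60),dish=im.min(2)>150,collar=(hsv[...,1]>110)&(hsv[...,0]<28)&(hsv[...,0]>10)&(hsv[...,2]>80))
    zs=dict(red=9,wash=9,gran=25,dish=10,collar=186)
    for k,(u,v) in pts.items():
        c=comp(ms[k],u,v,k)
        if c is None: continue
        P=np.array([ray(C,a,b,zs[k])[:2] for a,b in c[:,0]]).astype(np.float32)
        (x,y),(w,h),an=cv2.minAreaRect(P)
        e=cv2.fitEllipse(P)
        print(n,k,"rect",np.round([x,y,w,h,an],1),"ell",np.round([*e[0],*e[1]],1))
E
```

```text
[[-4.000e-04  9.609e-01  2.771e-01]
 [ 1.800e-03  2.771e-01 -9.609e-01]
 [-1.000e+00  1.000e-04 -1.800e-03]]
top red rect [ 606.2 -255.7  120.2  119.3    5.8] ell [ 606.4 -255.8  137.8  138.5]
top wash rect [624.9 243.3 117.5 117.8  82.2] ell [624.1 244.  128.4 137.8]
top gran rect [ 437.3 -270.   119.7  123.     0.5] ell [ 437.6 -269.8  137.4  142.8]
top dish rect [423.6 295.9  90.6  96.2  53.2] ell [425.  293.5  83.6  97. ]
top collar rect [517.2  11.   28.3  30.1  88.5] ell [517.4  10.1  28.1  30.1]
scene red rect [ 608.9 -253.7  123.4  118.4    5.7] ell [ 608.5 -254.1  138.5  140.3]
scene wash rect [ 341.1   92.1 1275.1 1216.8   90. ] ell [ 425.8  160.6 1087.8 1380.7]
scene gran rect [ 4.487e+02 -2.712e+02  1.374e+02  1.170e+02  4.000e-01] ell [ 449.1 -271.2  137.7  155.4]
scene dish rect [ 342.2   91.6 1273.3 1215.1   90. ] ell [ 426.8  160.  1086.3 1378.7]
scene collar rect [524.8   9.7  30.9  43.5  65. ] ell [523.6   9.8  29.9  45.6]
```

```bash
python3 -m inch '{"claw":[-1,-1,-1,-1,-1],"translation":[[-45,499,-541],[-45,499,-541],[-45,499,-541],[-45,499,-541],[-45,499,-541]],"twist":[0,0,0,0,0]}' 30
```

```text
time_s: 0.65
ee_pos: [299.1, -423.5, 419.7]
tool_rot: [0.565, 0.425, 0.565, -0.425]
contact_force: [-0.5, -0.9, 0.5]
gripper_width: 88.2
```

```bash
cat >> h.py <<'E'
def go(x,y,z):
    s=telemetry.sense(); M=q(s["tool_rot"]).as_matrix()
    print("t",s["time_s"],"ee",s["ee_pos"].round(1),"w",round(s["gripper_width"],1),"F",s["contact_force"].round(1),"shift",(M.T@(np.array([x,y,z])-s["ee_pos"])).round(1))
E
python3 -m inch '{"claw":[-1,-1,-1,-1,-1],"translation":[[-30,324,-358],[-30,324,-358],[-30,324,-358],[-30,324,-358],[-30,324,-358]],"twist":[0,0,0,0,0]}'
python3 -c "
from h import *
go(517,10,450)"
```

```text
time_s: 1.15
ee_pos: [408.6, -199.3, 435.6]
tool_rot: [0.565, 0.425, 0.565, -0.425]
contact_force: [0.7, 0.0, 0.6]
gripper_width: 88.0
t 1.15 ee [ 408.6 -199.3  435.6] w 88.0 F [0.7 0.  0.6] shift [ -14.4  162.1 -171.1]
```

```bash
python3 -m inch '{"claw":[-1,-1,-1,-1,-1],"translation":[[-14,160,-169],[-14,160,-169],[-14,160,-169],[-14,160,-169],[-14,160,-169]],"twist":[0,0,0,0,0]}'
python3 -m inch '{"claw":[-1,-1],"translation":[[0,0,0],[0,0,0]],"twist":[0,0]}'
python3 -c "
from h import *
s=shot('wrist','w1');go(517,10,450)"
```

```text
time_s: 1.65
ee_pos: [516.0, 8.4, 449.6]
tool_rot: [0.565, 0.425, 0.565, -0.424]
contact_force: [0.7, -0.4, -0.1]
gripper_width: 87.8
time_s: 1.85
ee_pos: [515.2, 6.0, 449.0]
tool_rot: [0.565, 0.424, 0.566, -0.425]
contact_force: [-0.2, -0.7, -0.0]
gripper_width: 88.4
t 1.9 ee [515.    5.2 449. ] w 88.3 F [-0.3 -0.1 -0.2] shift [-1.   3.3 -4. ]
```

View pics/w1.png

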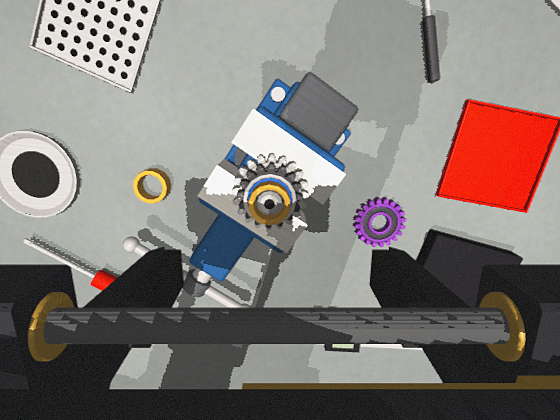

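```bash
python3 - <<'E'
from h import *
im=cv2.imread("pics/w1_full.png"); C=cam("wrist")
hsv=cv2.cvtColor(im,cv2.COLOR_BGR2HSV)
m=((hsv[...,1]>110)&(hsv[...,0]<30)&(hsv[...,0]>10)&(hsv[...,2]>60)).astype(np.uint8)*255
m[:150]=0;m[250:]=0;m[:,:230]=0;m[:,310:]=0
ys,xs=np.nonzero(m);print(xs.min(),xs.max(),ys.min(),ys.max())
go(517,10,450)
th=np.linspace(0,6.28,60)
big=cv2.resize(im[150:260,210:330],None,fx=6,fy=6,interpolation=2)
for x,y,col in [(517.3,9.5,(0,0,255)),(515,7,(255,0,255))]:
    for r,z in ((16,186),(9.5,182)):
        p=proj(C,np.c_[x+r*np.cos(th),y+r*np.sin(th),0*th+z])
        cv2.polylines(big,[(((p-[210,150])+.5)*6-.5).round().astype(np.int32)],True,col,1)
cv2.imwrite("pics/c2.png",big)
E
```

```text
248 289 181 224
t 1.9 ee [515.    5.2 449. ] w 88.3 F [-0.3 -0.1 -0.2] shift [-1.   3.3 -4. ]
```

View pics/c2.png

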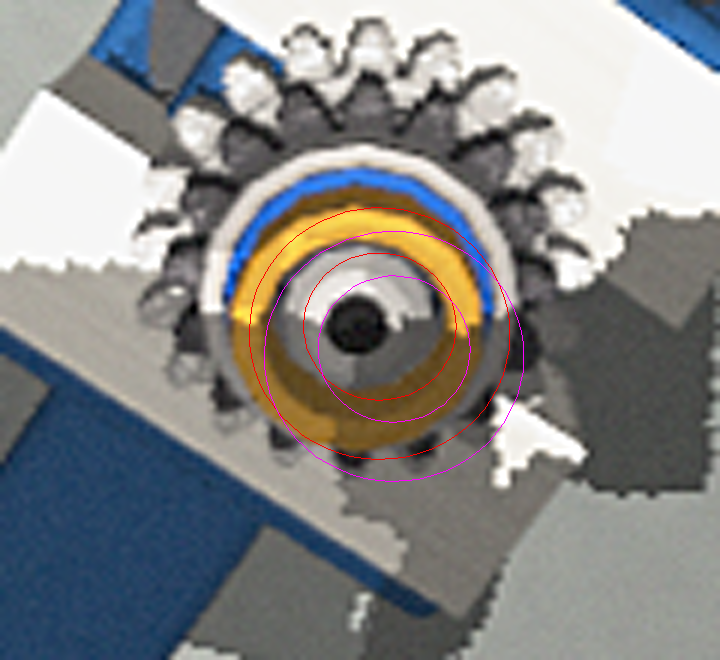

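```bash
python3 - <<'E'
from h import *
C=cam("wrist")
print("collar",ray(C,210-.5+355.5/6,150-.5+327.5/6,186), "hole",ray(C,210-.5+358/6,150-.5+324/6,182))
im=cv2.imread("pics/w1_full.png").astype(int)
m=((im[...,2]>130)&(im[...,1]<80)).astype(np.uint8); m[:,:420]=0;m[230:]=0
c=max(cv2.findContours(m,0,1)[0],key=cv2.contourArea)
P=np.array([ray(C,a,b,9)[:2] for a,b in c[:,0]],np.float32);print("red",cv2.minAreaRect(P))
im=cv2.imread("pics/top0.png")[235:275,262:306]
C=cam("top");big=cv2.resize(im,None,fx=12,fy=12,interpolation=2)
th=np.linspace(0,6.28,60)
for x,y,col in [(517.3,10.5,(0,0,255)),(516.5,12.5,(255,0,255))]:
    for r,z in ((16,186),(11.5,186)):
        p=proj(C,np.c_[x+r*np.cos(th),y+r*np.sin(th),0*th+z])
        cv2.polylines(big,[(((p-[262,235])+.5)*12-.5).round().astype(np.int32)],True,col,1)
cv2.imwrite("pics/c3.png",big)
E
```

```text
collar [517.49329913  12.63426047 186.        ] hole [516.95944473  12.24643806 182.        ]
red ((605.08056640625, -250.33685302734375), (119.34894561767578, 122.18550872802734), 5.661543369293213)
```

View pics/c3.png

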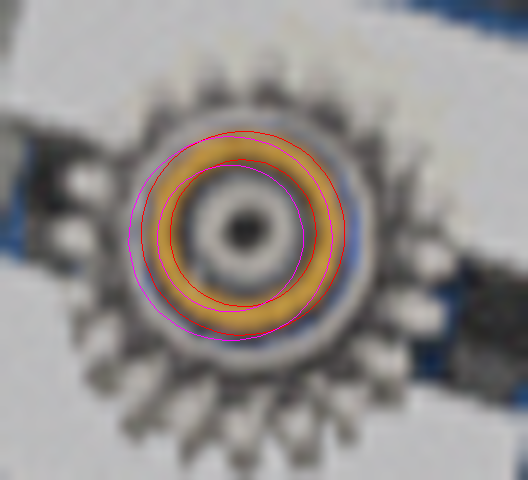

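```bash
python3 -m inch '{"claw":[-0.3,-0.3,-0.3,-0.3],"translation":[[40,4,-6],[82,4,-6],[82,4,-6],[82,4,-6]],"twist":[0,0,0,0]}'
python3 -c "
from h import *
s=shot('wrist','w2');go(517.2,12,339)"
```

```text
time_s: 2.3
ee_pos: [516.8, 11.1, 367.2]
tool_rot: [0.564, 0.425, 0.565, -0.426]
contact_force: [-0.2, -0.1, -0.1]
gripper_width: 58.6
t 2.35 ee [517.7  11.3 368.9] w 57.6 F [ 0.1 -0.2  0.3] shift [29.9 -0.3 -0.8]
```

View pics/w2.png

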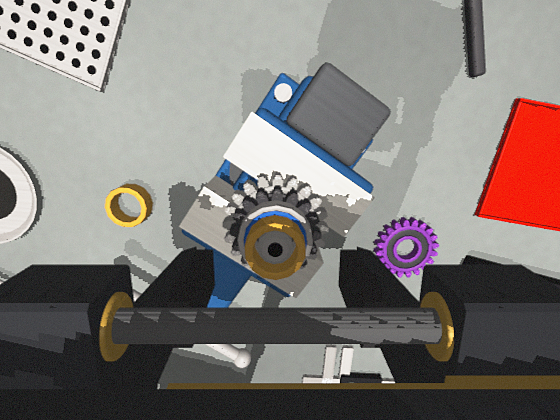

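```bash
python3 - <<'E'
from h import *
C=cam("wrist");im=cv2.imread("pics/w2_full.png")
M=q(telemetry.sense()["tool_rot"]).as_matrix();e=telemetry.sense()["ee_pos"];th=np.linspace(0,6.28,60)
big=cv2.resize(im[200:290,230:330],None,fx=7,fy=7,interpolation=2)
for x,y,col in [(517.3,12,(0,0,255)),(e[0],e[1],(0,255,0))]:
    for r,z in ((16,186),(16,171)):
        p=proj(C,np.c_[x+r*np.cos(th),y+r*np.sin(th),0*th+z])
        cv2.polylines(big,[(((p-[230,200])+.5)*7-.5).round().astype(np.int32)],True,col,1)
cv2.imwrite("pics/c4.png",big)
E
```

```text
(no output)
```

View pics/c4.png

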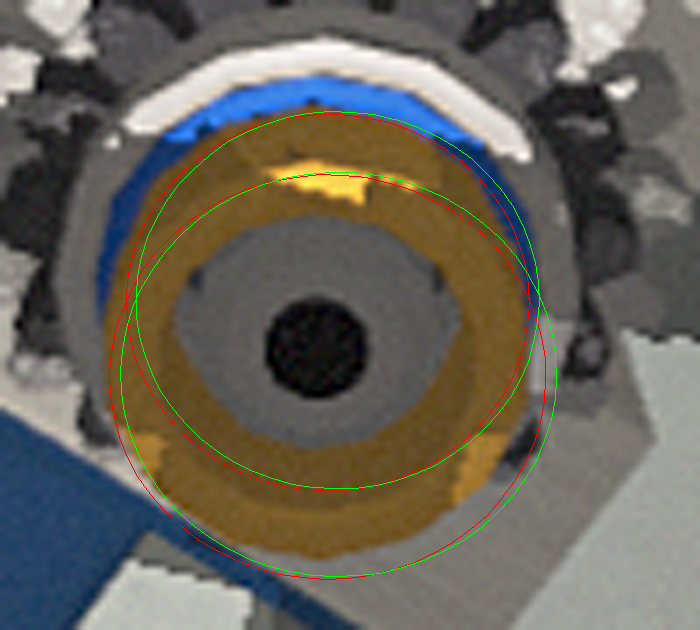

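```bash
python3 -m inch '{"claw":[-0.3,-0.3,-0.3,-0.3],"translation":[[15,1,-1],[24,1,-1],[28,1,-1],[28,1,-1]],"twist":[0,0,0,0]}'
python3 -c "
from h import *
go(517.2,12,339.5)
for i in range(3): s=shot('wrist','w3');go(517.2,12,339.5)
shot('scene','s3',(210,120,310,220),5)"
```

```text
time_s: 2.75
ee_pos: [517.8, 13.6, 338.7]
tool_rot: [0.565, 0.425, 0.565, -0.425]
contact_force: [-0.3, -0.1, 0.3]
gripper_width: 57.3
t 2.75 ee [517.8  13.6 338.7] w 57.3 F [-0.3 -0.1  0.3] shift [-0.8 -1.1  1.3]
t 2.8 ee [518.1  13.6 339.2] w 57.2 F [ 0.3 -0.8  0.4] shift [-0.3 -1.3  1.3]
t 2.85 ee [518.2  13.6 339.6] w 57.2 F [-0.1  0.1  0.1] shift [ 0.1 -1.4  1.3]
t 2.9 ee [518.3  13.6 339.8] w 57.4 F [0.4 0.4 0.7] shift [ 0.3 -1.5  1.2]
```

View pics/w3.png

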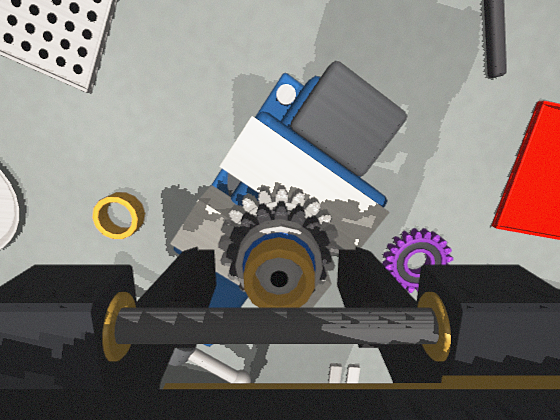

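View pics/s3.png

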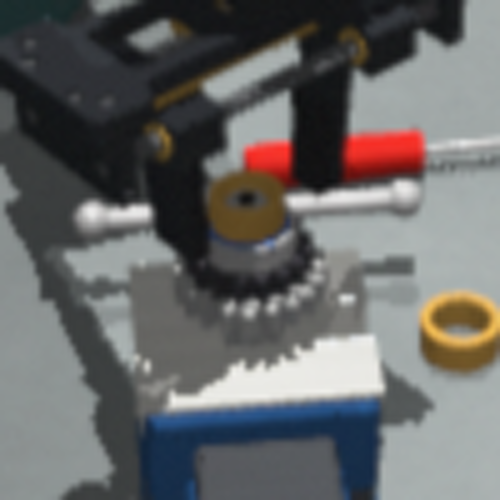

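```bash
python3 -m inch '{"claw":[0,1,1,1,1],"translation":[[0,0,1],[0,0,1],[0,0,1],[0,0,1],[0,0,1]],"twist":[0,0,0,0,0]}' 20
python3 -m inch '{"claw":[1,1],"translation":[[0,0,0],[0,0,0]],"twist":[0,0]}'
python3 -c "
from h import *
go(517.2,12,339.5)"
```

```text
time_s: 3.45
ee_pos: [518.5, 12.6, 339.6]
tool_rot: [0.565, 0.425, 0.565, -0.425]
contact_force: [-0.8, -1.1, -0.1]
gripper_width: 31.5
time_s: 3.65
ee_pos: [518.5, 12.6, 339.6]
tool_rot: [0.565, 0.425, 0.565, -0.425]
contact_force: [-0.4, -0.6, 0.2]
gripper_width: 31.8
t 3.65 ee [518.5  12.6 339.6] w 31.8 F [-0.4 -0.6  0.2] shift [ 0.1 -1.4  0.2]
```

```bash
python3 -m inch '{"claw":[1,1,1,1,1],"translation":[[-5,0,0],[-15,0,0],[-30,0,0],[-50,0,0],[-70,0,0]],"twist":[0,0,0,0,0]}'
python3 -c "
from h import *
shot('wrist','w4');shot('scene','s4',(210,80,310,180),5)
im=np.hstack([cv2.imread('pics/w4.png')[130:330,180:380],cv2.resize(cv2.imread('pics/s4.png'),(200,200))]);cv2.imwrite('pics/c5.png',cv2.resize(im,None,fx=2,fy=2))
# dish overlays
C=cam('top');th=np.linspace(0,6.28,80);a=cv2.imread('pics/top0.png')[265:345,120:200];b=cv2.resize(a,None,fx=7,fy=7,interpolation=2)
for x,y,c in [(424.5,294.5,(0,0,255))]:
  for r,z in((55,10),(44,3)):
    p=proj(C,np.c_[x+r*np.cos(th),y+r*np.sin(th),0*th+z]);cv2.polylines(b,[(((p-[120,265])+.5)*7-.5).round().astype(np.int32)],True,c,1)
cv2.imwrite('pics/c6.png',b)
go(424.5,296,220)"
```

```text
time_s: 4.15
ee_pos: [518.4, 12.6, 411.4]
tool_rot: [0.565, 0.425, 0.565, -0.425]
contact_force: [0.2, -0.0, -0.6]
gripper_width: 31.1
t 4.25 ee [519.7  12.6 414.2] w 31.4 F [ 0.5 -0.3 -0.6] shift [ 193.4  -14.4 -299.1]
```

View pics/c5.png

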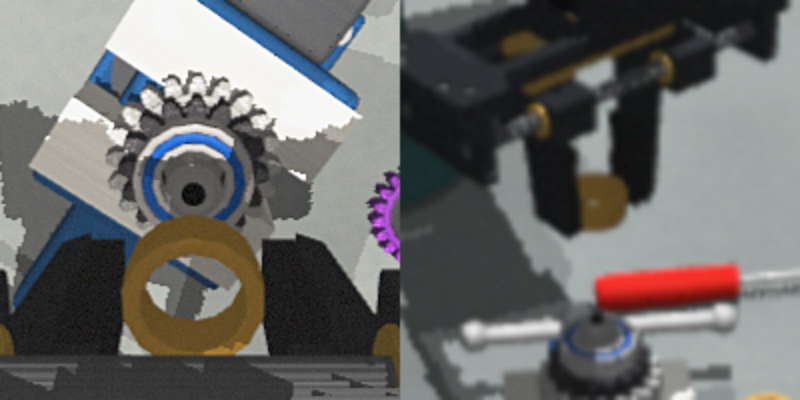

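View pics/c6.png

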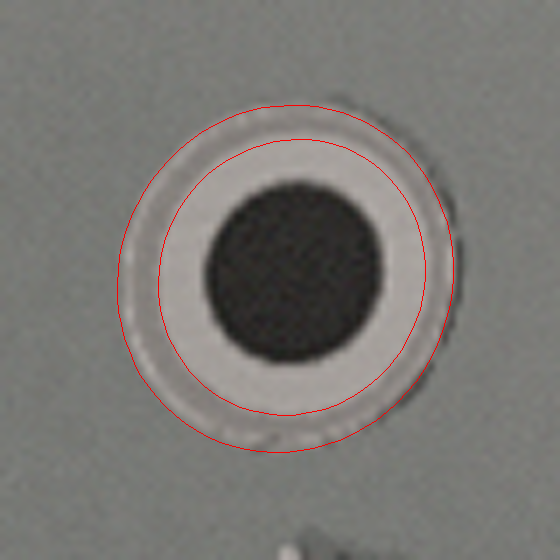

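```bash
python3 -m inch '{"claw":[1,1,1,1,1],"translation":[[0,-7,-50],[0,-10,-100],[0,-12,-150],[40,-13,-200],[70,-14,-245]],"twist":[0,0,0,0,0]}'
python3 -m inch '{"claw":[1,1,1,1],"translation":[[20,0,-30],[40,0,-53],[50,0,-53],[50,0,-53]],"twist":[0,0,0,0]}'
python3 -c "
from h import *
shot('wrist','w5');go(425.5,296.5,173)"
```

```text
time_s: 4.75
ee_pos: [441.0, 231.2, 350.3]
tool_rot: [0.566, 0.426, 0.565, -0.424]
contact_force: [1.6, -0.1, -0.3]
gripper_width: 31.7
time_s: 5.15
ee_pos: [426.0, 280.1, 298.0]
tool_rot: [0.565, 0.423, 0.566, -0.426]
contact_force: [0.4, -0.2, 0.2]
gripper_width: 31.8
t 5.2 ee [426.7 279.9 299.3] w 31.7 F [ 0.4 -0.6  0.2] shift [126.3   3.7 -16.4]
```

View pics/w5.png

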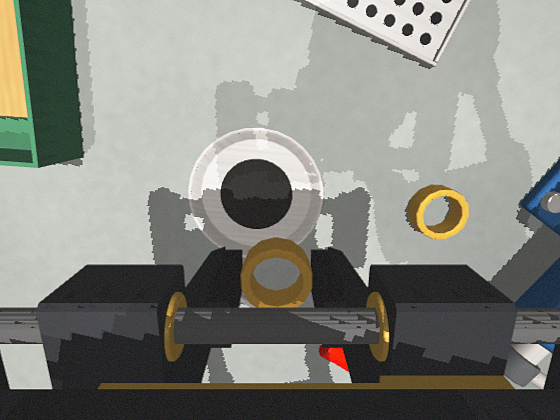

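```bash
python3 -c "
from h import *
go(425.5,296.5,173);C=cam('wrist');s=telemetry.sense();print(ray(C,256.7,193.5,3))
im=cv2.imread('pics/w5.png');m=(im.max(2)<75).astype(np.uint8)*255;m[:145]=0;m[237:]=0;m[:,:205]=0;m[:,310:]=0
m=cv2.morphologyEx(m,cv2.MORPH_OPEN,np.ones((5,5)))
c=max(cv2.findContours(m,0,1)[0],key=cv2.contourArea);e=cv2.fitEllipse(c);print(e,ray(C,*e[0],3))
"
```

```text
t 5.2 ee [426.7 279.9 299.3] w 31.7 F [ 0.4 -0.6  0.2] shift [126.3   3.7 -16.4]
[426.31070263 297.32576803   3.        ]
((255.91798400878906, 193.7202911376953), (68.19820404052734, 70.35968780517578), 109.70191955566406) [425.94923811 297.90006914   3.        ]
```

```bash
python3 -m inch '{"claw":[1,1,1,1,1],"translation":[[20,4,-17],[60,4,-17],[95,4,-17],[110,4,-17],[118,4,-17]],"twist":[0,0,0,0,0]}'
python3 -m inch '{"claw":[1,1,1,1],"translation":[[4,0,0],[6,0,0],[7,0,0],[7,0,0]],"twist":[0,0,0,0]}'
python3 -c "
from h import *
go(426,297.3,171.6)"
```

```text
time_s: 5.7
ee_pos: [426.5, 296.6, 181.3]
tool_rot: [0.565, 0.425, 0.565, -0.426]
contact_force: [0.6, -0.2, -1.3]
gripper_width: 32.3
time_s: 6.1
ee_pos: [426.7, 298.1, 176.1]
tool_rot: [0.565, 0.426, 0.565, -0.425]
contact_force: [-0.1, 0.3, -0.6]
gripper_width: 31.6
t 6.1 ee [426.7 298.1 176.1] w 31.6 F [-0.1  0.3 -0.6] shift [ 4.5 -0.9  0.6]
```

```bash
python3 -m inch '{"claw":[1,1,1],"translation":[[1,0,0],[2,0,0],[2,0,0]],"twist":[0,0,0]}'
python3 -m inch '{"claw":[1,1],"translation":[[1,0,0],[1,0,0]],"twist":[0,0]}'; python3 -m inch '{"claw":[1,1],"translation":[[1,0,0],[1,0,0]],"twist":[0,0]}'
```

```text
time_s: 6.4
ee_pos: [426.0, 298.0, 173.1]
tool_rot: [0.565, 0.425, 0.565, -0.425]
contact_force: [0.5, 0.9, -0.6]
gripper_width: 32.0
time_s: 6.6
ee_pos: [426.0, 297.9, 171.9]
tool_rot: [0.565, 0.425, 0.565, -0.425]
contact_force: [0.6, 0.0, -0.3]
gripper_width: 31.9
time_s: 6.8
ee_pos: [426.1, 298.0, 171.6]
tool_rot: [0.565, 0.425, 0.565, -0.425]
contact_force: [-3.2, -1.2, 4.6]
gripper_width: 31.8
```

```bash
python3 -m inch '{"claw":[0.2,0.12,0.05,0.05],"translation":[[0,0,0],[0,0,0],[0,0,0],[0,0,0]],"twist":[0,0,0,0]}'
python3 -m inch '{"claw":[0.05,0.05,0.05,0.05,0.05],"translation":[[-5,0,0],[-15,0,0],[-40,0,0],[-80,0,0],[-130,0,0]],"twist":[0,0,0,0,0]}'
python3 -c "
from h import *
shot('wrist','w6');go(518.5,12.6,413);shot('top','t6',(100,230,240,350),4)"
```

```text
time_s: 7.2
ee_pos: [426.1, 297.9, 170.9]
tool_rot: [0.565, 0.425, 0.565, -0.425]
contact_force: [0.6, -0.3, 0.3]
gripper_width: 42.1
time_s: 7.7
ee_pos: [425.1, 297.3, 301.3]
tool_rot: [0.565, 0.424, 0.566, -0.426]
contact_force: [1.1, -0.0, 0.3]
gripper_width: 42.0
t 7.75 ee [428.5 299.5 311.8] w 42.1 F [3.2 2.2 4.2] shift [-102.2    8.2  300.2]
```

View pics/w6.png

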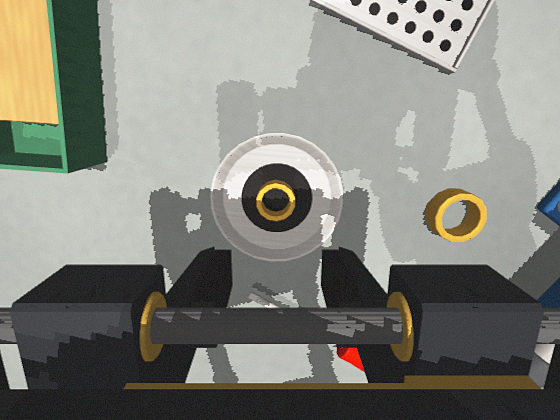

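The wrist view shows the collar flat in the middle of the dish (275,201). Next is the bearing.

```bash
python3 -m inch '{"claw":[-0.3,-0.3,-0.3,-0.3,-0.3],"translation":[[-45,1,20],[-75,2,65],[-75,4,113],[-75,6,162],[-75,7,210]],"twist":[0,0,0,0,0]}'
python3 -m inch '{"claw":[-0.3,-0.3,-0.3,-0.3],"translation":[[0,1,48],[0,1,89],[0,1,89],[0,1,89]],"twist":[0,0,0,0]}'
python3 -c "
from h import *
go(518.5,12.6,327.6);shot('wrist','w7');go(518.5,12.6,327.6)"
```

```text
time_s: 8.3
ee_pos: [491.2, 96.4, 377.2]
tool_rot: [0.566, 0.425, 0.565, -0.424]
contact_force: [1.3, -0.4, 0.4]
gripper_width: 57.0
time_s: 8.7
ee_pos: [516.6, 12.0, 376.1]
tool_rot: [0.564, 0.426, 0.565, -0.426]
contact_force: [-0.3, -0.5, 0.5]
gripper_width: 57.3
t 8.7 ee [516.6  12.  376.1] w 57.3 F [-0.3 -0.5  0.5] shift [48.5  2.  -0. ]
t 8.75 ee [516.4  12.9 376. ] w 57.4 F [-0.2  0.4 -0.7] shift [48.4  2.   0.9]
```

View pics/w7.png

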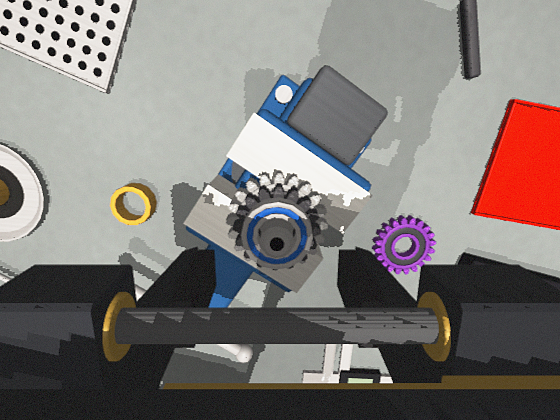

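```bash
python3 -m inch '{"claw":[-0.3,-0.3,-0.3,-0.3,-0.3],"translation":[[20,2,0.5],[38,2,0.5],[45,2,0.5],[47,2,0.5],[47,2,0.5]],"twist":[0,0,0,0,0]}'
python3 -m inch '{"claw":[-0.3,-0.3],"translation":[[0,0,0],[0,0,0]],"twist":[0,0]}'
python3 -c "
from h import *
go(518.5,12.6,327.6)"
```

```text
time_s: 9.25
ee_pos: [518.6, 13.7, 329.2]
tool_rot: [0.565, 0.425, 0.565, -0.425]
contact_force: [0.2, -0.3, 0.4]
gripper_width: 57.5
time_s: 9.45
ee_pos: [519.1, 13.1, 330.0]
tool_rot: [0.566, 0.425, 0.565, -0.425]
contact_force: [-0.5, 0.3, 0.1]
gripper_width: 57.2
t 9.45 ee [519.1  13.1 330. ] w 57.2 F [-0.5  0.3  0.1] shift [ 2.4 -0.7  0.3]
```

```bash
python3 -m inch '{"claw":[-0.3,-0.3],"translation":[[2,-0.5,0.5],[2,-0.5,0.5]],"twist":[0,0]}'
python3 -m inch '{"claw":[0,1,1,1,1],"translation":[[0,0,0],[0,0,0],[0,0,0],[0,0,0],[0,0,0]],"twist":[0,0,0,0,0]}' 25
python3 -c "
from h import *
go(518.5,12.6,327.6)"
```

```text
time_s: 9.65
ee_pos: [518.3, 12.1, 327.1]
tool_rot: [0.565, 0.425, 0.565, -0.425]
contact_force: [0.7, 0.9, 0.6]
gripper_width: 57.5
time_s: 10.15
ee_pos: [518.4, 12.2, 327.1]
tool_rot: [0.565, 0.425, 0.565, -0.425]
contact_force: [0.1, 0.1, 0.1]
gripper_width: 41.3
t 10.15 ee [518.4  12.2 327.1] w 41.3 F [0.1 0.1 0.1] shift [-0.5  0.2 -0.3]
```

```bash
python3 -m inch '{"claw":[1,1,1,1,1],"translation":[[-4,0,0],[-12,0,0],[-26,0,0],[-46,0,0],[-70,0,0]],"twist":[0,0,0,0,0]}'
python3 -c "
from h import *
shot('wrist','w8',(130,130,430,330),2);go(606,-253,290)"
```

```text
time_s: 10.65
ee_pos: [518.1, 12.3, 398.2]
tool_rot: [0.565, 0.425, 0.565, -0.425]
contact_force: [0.2, 0.2, 0.1]
gripper_width: 41.2
t 10.7 ee [519.6  12.3 403.5] w 41.2 F [ 1.8 -0.9  1.8] shift [114.2   8.6 278.6]
```

View pics/w8.png

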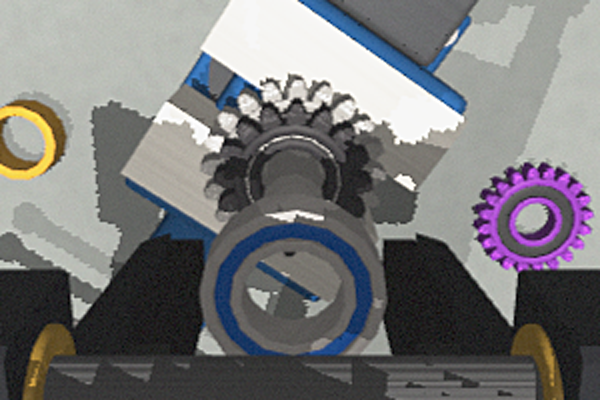

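The bearing is held level and clear; the small gear stayed on the shaft. Now to the red tray.

```bash
python3 -m inch '{"claw":[1,1,1,1,1],"translation":[[0,2,40],[0,4,85],[0,6,130],[30,7,170],[60,8,210]],"twist":[0,0,0,0,0]}'
python3 -m inch '{"claw":[1,1,1,1],"translation":[[20,0,40],[35,0,66],[40,0,66],[40,0,66]],"twist":[0,0,0,0]}'
python3 -c "
from h import *
s=shot('wrist','w9');go(606,-253,171)
im=cv2.imread('pics/w9.png').astype(int);C=cam('wrist',s);m=((im[...,2]>110)&(im[...,1]<80)&(im[...,0]<80)).astype(np.uint8)
c=max(cv2.findContours(m,0,1)[0],key=cv2.contourArea)
P=np.array([ray(C,a,b,9)[:2] for a,b in c[:,0]],np.float32);print('red',cv2.minAreaRect(P),cv2.boundingRect(c))"
```

```text
time_s: 11.2
ee_pos: [585.4, -189.3, 338.7]
tool_rot: [0.567, 0.426, 0.563, -0.425]
contact_force: [0.1, 0.2, -0.9]
gripper_width: 41.2
time_s: 11.6
ee_pos: [602.1, -250.9, 295.9]
tool_rot: [0.564, 0.425, 0.566, -0.426]
contact_force: [0.1, -0.3, 0.3]
gripper_width: 41.6
t 11.65 ee [ 602.4 -250.3  296.9] w 41.4 F [ 0.1 -0.4 -0.1] shift [125.9   2.8   3.8]
red ((606.555419921875, -252.60316467285156), (119.0656967163086, 119.33216857910156), 5.7643022537231445) (200, 108, 172, 152)
```

View pics/w9.png

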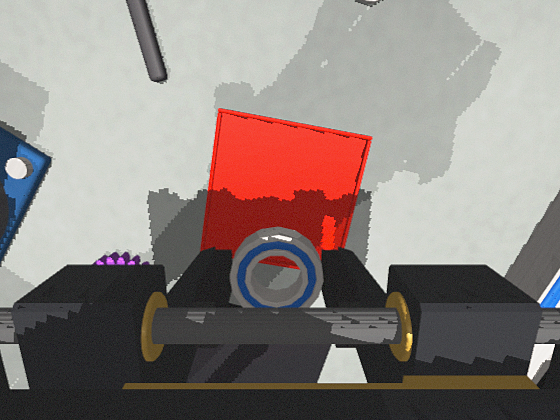

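```bash
python3 -m inch '{"claw":[1,1,1,1,1],"translation":[[20,3,3.5],[60,3,3.5],[95,3,3.5],[112,3,3.5],[120,3,3.5]],"twist":[0,0,0,0,0]}'
python3 -m inch '{"claw":[1,1,1],"translation":[[1,0,0],[2,0,0],[2,0,0]],"twist":[0,0,0]}'
python3 -c "
from h import *
go(606.5,-252.8,171)"
```

```text
time_s: 12.15
ee_pos: [605.9, -251.8, 176.0]
tool_rot: [0.565, 0.425, 0.566, -0.425]
contact_force: [-0.7, 0.4, -0.3]
gripper_width: 41.1
time_s: 12.45
ee_pos: [607.4, -253.6, 177.1]
tool_rot: [0.566, 0.425, 0.564, -0.425]
contact_force: [-0.6, 0.5, -1.4]
gripper_width: 41.1
t 12.45 ee [ 607.4 -253.6  177.1] w 41.1 F [-0.6  0.5 -1.4] shift [ 6.1 -0.7 -1. ]
```

```bash
python3 -m inch '{"claw":[1,1,1],"translation":[[2,0,-1],[3,0,-1],[3,0,-1]],"twist":[0,0,0]}'
python3 -m inch '{"claw":[1,1],"translation":[[1,0,0],[1,0,0]],"twist":[0,0]}'; python3 -m inch '{"claw":[1,1],"translation":[[1,0,0],[1,0,0]],"twist":[0,0]}'
```

```text
time_s: 12.75
ee_pos: [606.1, -252.3, 172.2]
tool_rot: [0.565, 0.425, 0.565, -0.425]
contact_force: [0.3, -0.2, -0.5]
gripper_width: 41.7
time_s: 12.95
ee_pos: [606.2, -252.3, 171.1]
tool_rot: [0.565, 0.425, 0.565, -0.425]
contact_force: [-0.0, 0.4, 0.3]
gripper_width: 41.5
time_s: 13.15
ee_pos: [606.2, -252.3, 171.0]
tool_rot: [0.565, 0.425, 0.565, -0.425]
contact_force: [-2.2, 1.0, 5.0]
gripper_width: 41.6
```

Contact shows 5 N, so I release to 54 mm.

```bash
python3 -m inch '{"claw":[0,-0.1,-0.22,-0.22],"translation":[[0,0,0],[0,0,0],[0,0,0],[0,0,0]],"twist":[0,0,0,0]}'
python3 -m inch '{"claw":[-0.22,-0.22,-0.22,-0.22,-0.22],"translation":[[-5,0,0],[-15,0,0],[-40,0,0],[-80,0,0],[-130,0,0]],"twist":[0,0,0,0,0]}'
python3 -c "
from h import *
shot('wrist','w10');go(518.5,12.6,375)"
```

```text
time_s: 13.55
ee_pos: [606.0, -252.2, 169.8]
tool_rot: [0.565, 0.425, 0.565, -0.425]
contact_force: [0.1, 0.7, -0.6]
gripper_width: 54.0
time_s: 14.05
ee_pos: [605.1, -251.8, 299.8]
tool_rot: [0.564, 0.425, 0.566, -0.425]
contact_force: [0.6, -1.1, 0.4]
gripper_width: 54.1
t 14.1 ee [ 608.6 -253.4  311.9] w 53.7 F [ 1.7 -0.6  5.9] shift [ -65.6  -12.3 -280. ]
```

View pics/w10.png

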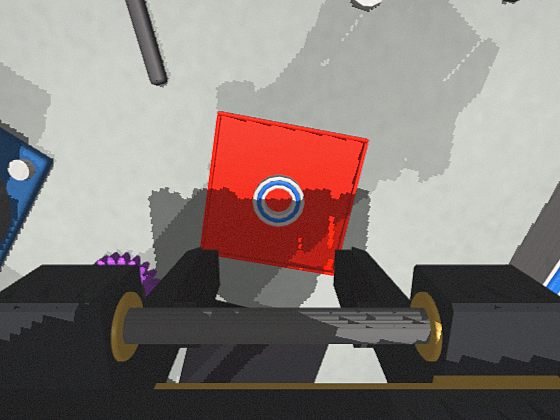

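The bearing is flat in the middle of the red tray (278,200; the tray's diagonals cross at 280,198). Next is the small gear.

```bash
python3 -m inch '{"claw":[-0.6,-0.6,-0.6,-0.6,-0.6],"translation":[[-40,-1,-20],[-70,-3,-60],[-70,-6,-108],[-70,-8,-156],[-70,-10,-204]],"twist":[0,0,0,0,0]}'
python3 -m inch '{"claw":[-0.6,-0.6,-0.6,-0.6],"translation":[[0,-2,-46],[0,-2,-75],[0,-2,-75],[0,-2,-75]],"twist":[0,0,0,0]}'
python3 -c "
from h import *
go(518.5,12.6,315.6);shot('wrist','w11');go(518.5,12.6,315.6)"
```

```text
time_s: 14.6
ee_pos: [539.2, -57.7, 371.7]
tool_rot: [0.566, 0.426, 0.564, -0.425]
contact_force: [0.7, 0.8, 0.2]
gripper_width: 70.8
time_s: 15.0
ee_pos: [517.2, 12.9, 371.0]
tool_rot: [0.566, 0.425, 0.565, -0.424]
contact_force: [0.3, -0.1, 0.2]
gripper_width: 70.4
t 15.0 ee [517.2  12.9 371. ] w 70.4 F [ 0.3 -0.1  0.2] shift [55.4  1.   0.6]
t 15.05 ee [517.5  12.2 370.8] w 70.2 F [-0.8 -0.8 -0. ] shift [55.2  1.  -0.1]
```

View pics/w11.png

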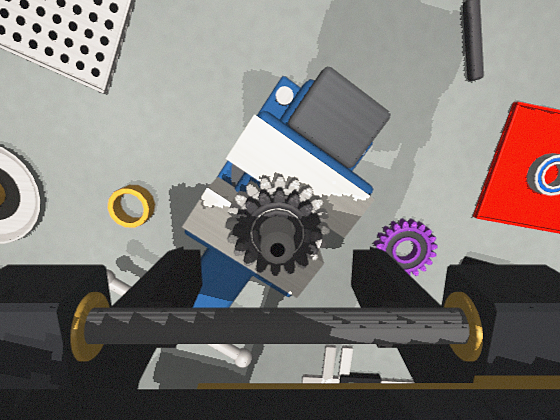

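```bash
python3 -m inch '{"claw":[-0.6,-0.6,-0.6,-0.6,-0.6],"translation":[[20,1,0],[40,1,0],[50,1,0],[52,1,0],[52,1,0]],"twist":[0,0,0,0,0]}'
python3 -m inch '{"claw":[-0.6,-0.6],"translation":[[0,0,0],[0,0,0]],"twist":[0,0]}'
python3 -c "
from h import *
go(518.5,12.6,315.6)"
```

```text
time_s: 15.55
ee_pos: [518.5, 12.1, 318.0]
tool_rot: [0.565, 0.425, 0.565, -0.426]
contact_force: [0.0, -0.2, -0.5]
gripper_width: 70.6
time_s: 15.75
ee_pos: [518.7, 12.6, 319.1]
tool_rot: [0.566, 0.426, 0.564, -0.425]
contact_force: [-0.5, -0.3, -0.3]
gripper_width: 70.5
t 15.75 ee [518.7  12.6 319.1] w 70.5 F [-0.5 -0.3 -0.3] shift [ 3.5 -0.2 -0. ]
```

```bash
python3 -m inch '{"claw":[-0.6,-0.6,-0.6],"translation":[[2,0,0],[2.5,0,0],[2.5,0,0]],"twist":[0,0,0]}'
python3 -m inch '{"claw":[0,1,1,1,1],"translation":[[0,0,0],[0,0,0],[0,0,0],[0,0,0],[0,0,0]],"twist":[0,0,0,0,0]}' 30
python3 -c "
from h import *
go(518.5,12.6,315.6)"
```

```text
time_s: 16.05
ee_pos: [518.1, 12.9, 315.6]
tool_rot: [0.565, 0.425, 0.565, -0.425]
contact_force: [0.2, -0.1, -0.2]
gripper_width: 70.3
time_s: 16.55
ee_pos: [518.2, 12.8, 315.6]
tool_rot: [0.565, 0.425, 0.565, -0.425]
contact_force: [0.3, -0.0, 0.7]
gripper_width: 52.6
t 16.55 ee [518.2  12.8 315.6] w 52.6 F [ 0.3 -0.   0.7] shift [-0.   0.2  0.2]
```

```bash
python3 -m inch '{"claw":[1,1,1,1,1],"translation":[[-4,0,0],[-12,0,0],[-28,0,0],[-50,0,0],[-75,0,0]],"twist":[0,0,0,0,0]}'
python3 -c "
from h import *
shot('wrist','w12',(130,130,430,330),2);go(625,245,295)"
```

```text
time_s: 17.05
ee_pos: [517.8, 12.8, 391.0]
tool_rot: [0.565, 0.425, 0.565, -0.425]
contact_force: [0.6, -0.4, -0.9]
gripper_width: 52.5
t 17.1 ee [519.4  12.8 396.5] w 52.4 F [ 0.8 -0.4  1.3] shift [ 102.1  165.1 -194.1]
```

View pics/w12.png

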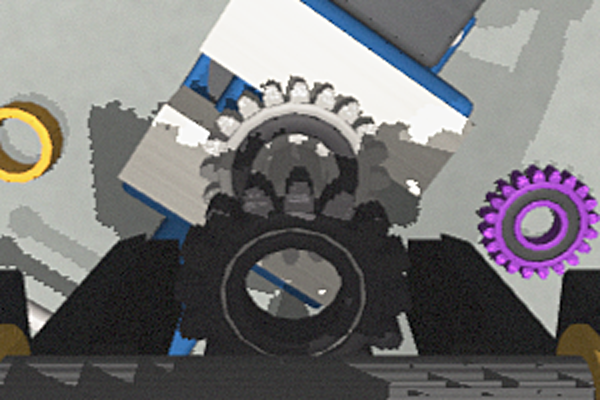

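```bash
python3 -m inch '{"claw":[1,1,1,1,1],"translation":[[0,25,-30],[0,58,-68],[0,90,-106],[25,120,-141],[50,150,-176]],"twist":[0,0,0,0,0]}'
python3 -m inch '{"claw":[1,1,1,1],"translation":[[30,12,-15],[45,12,-15],[45,12,-15],[45,12,-15]],"twist":[0,0,0,0]}'
python3 -c "
from h import *
s=shot('wrist','w13');go(625,245,171.6)"
```

```text
time_s: 17.6
ee_pos: [612.8, 221.6, 343.4]
tool_rot: [0.566, 0.426, 0.564, -0.424]
contact_force: [0.5, -0.0, -0.5]
gripper_width: 52.3
time_s: 18.0
ee_pos: [618.9, 236.3, 297.9]
tool_rot: [0.565, 0.425, 0.565, -0.426]
contact_force: [0.3, -1.1, -1.9]
gripper_width: 52.2
t 18.05 ee [619.4 236.3 299.2] w 53.0 F [ 0.5 -0.4 -0.7] shift [127.6   7.6  -6.9]
```

View pics/w13.png

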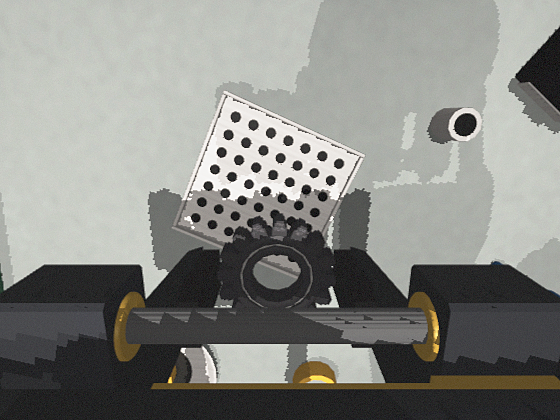

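```bash
python3 -c "
from h import *
C=cam('wrist');a,b,c=[ray(C,u,v,9)[:2] for u,v in ((223.5,92.5),(363,156.5),(174,228))]
print(a,b,c,(b+c)/2,np.linalg.norm(a-b),np.linalg.norm(a-c),np.degrees(np.arctan2(*(b-a)[::-1])))
im=cv2.imread('pics/top0.png')[180:255,145:225]
T=cam('top');big=cv2.resize(im,None,fx=7,fy=7,interpolation=2)
for x,y,cl in [(624.5,243,(0,0,255))]:
  for ang in (-8,):
    t=np.radians(ang);R2=np.array([[np.cos(t),-np.sin(t)],[np.sin(t),np.cos(t)]])
    k=np.array([[60,60],[-60,60],[-60,-60],[60,-60]])@R2.T+[x,y]
    p=proj(T,np.c_[k,[9]*4]);cv2.polylines(big,[(((p-[145,180])+.5)*7-.5).round().astype(np.int32)],True,cl,1)
cv2.imwrite('pics/c7.png',big)"
```

```text
[689.50307009 298.52297177] [673.39970452 181.55500187] [573.74622353 312.88548682] [623.57296403 247.22024434] 118.07126816975085 116.64445706199925 -97.83882099161063
```

View pics/c7.png

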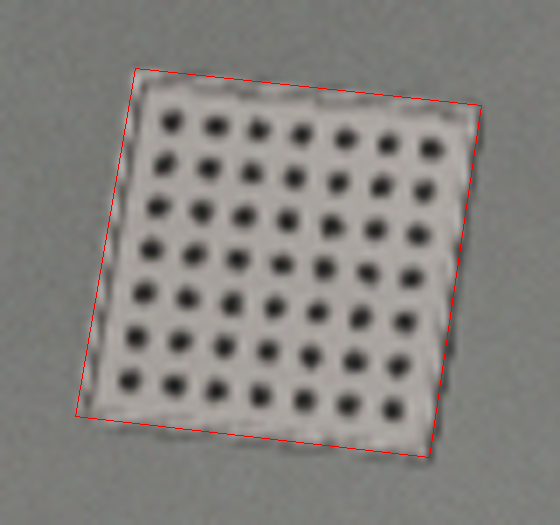

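```bash
python3 -m inch '{"claw":[1,1,1,1,1],"translation":[[20,7.5,-8],[60,7.5,-8],[95,7.5,-8],[114,7.5,-8],[122,7.5,-8]],"twist":[0,0,0,0,0]}'
python3 -m inch '{"claw":[1,1,1],"translation":[[1,0,0],[1,0,0],[1,0,0]],"twist":[0,0,0]}'
python3 -c "
from h import *
go(624.5,246,171.6)"
```

```text
time_s: 18.55
ee_pos: [623.8, 245.7, 175.3]
tool_rot: [0.565, 0.425, 0.565, -0.426]
contact_force: [-0.5, -0.2, -0.6]
gripper_width: 52.8
time_s: 18.85
ee_pos: [625.3, 247.2, 177.4]
tool_rot: [0.566, 0.426, 0.564, -0.424]
contact_force: [-0.1, 0.4, -1.3]
gripper_width: 52.6
t 18.85 ee [625.3 247.2 177.4] w 52.6 F [-0.1  0.4 -1.3] shift [ 5.8 -1.2  0.9]
```

```bash
python3 -m inch '{"claw":[1,1,1],"translation":[[2,-0.5,0.5],[3,-0.5,0.5],[3,-0.5,0.5]],"twist":[0,0,0]}'
python3 -m inch '{"claw":[1,1],"translation":[[1,0,0],[1,0,0]],"twist":[0,0]}'; python3 -m inch '{"claw":[1,1],"translation":[[1,0,0],[1,0,0]],"twist":[0,0]}'
```

```text
time_s: 19.15
ee_pos: [623.8, 246.5, 172.1]
tool_rot: [0.565, 0.425, 0.565, -0.425]
contact_force: [-0.4, -0.2, -0.9]
gripper_width: 52.5
time_s: 19.35
ee_pos: [623.9, 246.5, 171.6]
tool_rot: [0.565, 0.425, 0.565, -0.425]
contact_force: [-2.4, -0.6, 4.7]
gripper_width: 52.8
time_s: 19.55
ee_pos: [623.9, 246.6, 171.6]
tool_rot: [0.565, 0.425, 0.565, -0.425]
contact_force: [-4.5, -2.2, 9.7]
gripper_width: 52.8
```

```bash
python3 -m inch '{"claw":[-0.25,-0.35,-0.45,-0.45],"translation":[[0,0,0],[0,0,0],[0,0,0],[0,0,0]],"twist":[0,0,0,0]}'
python3 -m inch '{"claw":[-0.45,-0.45,-0.45,-0.45,-0.45],"translation":[[-5,0,0],[-15,0,0],[-40,0,0],[-80,0,0],[-130,0,0]],"twist":[0,0,0,0,0]}'
python3 -c "
from h import *
shot('wrist','w14');go(518.5,12.6,375)"
```

```text
time_s: 19.95
ee_pos: [623.7, 246.4, 169.5]
tool_rot: [0.565, 0.425, 0.565, -0.425]
contact_force: [0.1, 0.4, 0.5]
gripper_width: 63.4
time_s: 20.45
ee_pos: [622.8, 246.1, 299.5]
tool_rot: [0.564, 0.424, 0.566, -0.426]
contact_force: [0.7, 0.2, 0.6]
gripper_width: 64.1
t 20.5 ee [626.4 247.4 311.8] w 63.6 F [2.7 1.7 4.9] shift [ -65.6 -167.9  195.6]
```

View pics/w14.png

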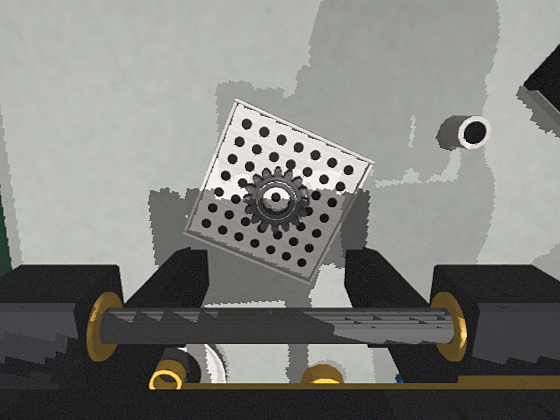

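The small gear is flat and centred; the tray's centre hole shows through its bore at (276,198). Last is the large gear.

```bash
python3 -m inch '{"claw":[-1,-1,-1,-1,-1],"translation":[[-40,-10,12],[-65,-40,46],[-65,-72,84],[-65,-104,122],[-65,-136,158]],"twist":[0,0,0,0,0]}'
python3 -m inch '{"claw":[-1,-1,-1,-1],"translation":[[0,-31,37],[0,-31,37],[0,-31,37],[0,-31,37]],"twist":[0,0,0,0]}'
python3 -c "
from h import *
go(518.5,12.6,299);shot('wrist','w15');go(518.5,12.6,299)"
```

```text
time_s: 21.0
ee_pos: [536.1, 55.5, 366.4]
tool_rot: [0.566, 0.425, 0.564, -0.424]
contact_force: [0.5, -0.2, 0.1]
gripper_width: 88.0
time_s: 21.4
ee_pos: [517.9, 13.4, 365.6]
tool_rot: [0.565, 0.426, 0.565, -0.425]
contact_force: [-0.2, 0.4, 0.3]
gripper_width: 88.4
t 21.4 ee [517.9  13.4 365.6] w 88.4 F [-0.2  0.4  0.3] shift [66.6  0.2  1. ]
t 21.45 ee [518.   13.8 365.4] w 87.9 F [-0.   0.3 -0.6] shift [66.4  0.1  1.3]
```

View pics/w15.png

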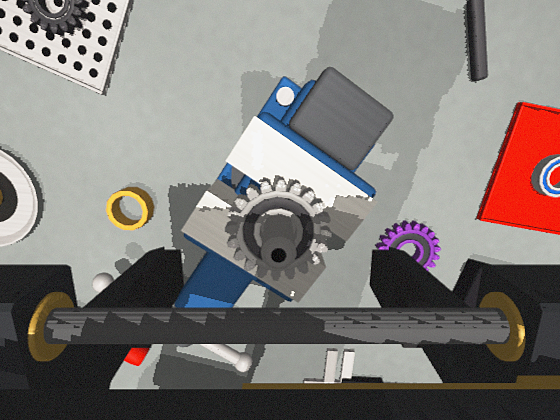

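```bash
python3 -m inch '{"claw":[-1,-1,-1,-1,-1],"translation":[[20,0,1],[40,0,1],[58,0,1],[64,0,1],[64,0,1]],"twist":[0,0,0,0,0]}'
python3 -m inch '{"claw":[-1,-1,-1],"translation":[[1,0,0],[1,0,0],[1,0,0]],"twist":[0,0,0]}'
python3 -c "
from h import *
go(518.5,12.6,299)"
```

```text
time_s: 21.95
ee_pos: [517.6, 12.9, 299.8]
tool_rot: [0.565, 0.424, 0.566, -0.425]
contact_force: [-0.3, 0.6, -0.0]
gripper_width: 88.2
time_s: 22.25
ee_pos: [518.2, 11.9, 300.9]
tool_rot: [0.566, 0.425, 0.565, -0.425]
contact_force: [-0.2, -0.1, 0.7]
gripper_width: 87.7
t 22.25 ee [518.2  11.9 300.9] w 87.7 F [-0.2 -0.1  0.7] shift [ 1.9  0.5 -0.5]
```

```bash
python3 -m inch '{"claw":[-0.4,1,1,1,1],"translation":[[0,0,-0.5],[0,0,-0.5],[0,0,-0.5],[0,0,-0.5],[0,0,-0.5]],"twist":[0,0,0,0,0]}' 35
python3 -m inch '{"claw":[1,1],"translation":[[0,0,0],[0,0,0]],"twist":[0,0]}'
```

```text
time_s: 22.75
ee_pos: [517.5, 12.2, 300.1]
tool_rot: [0.565, 0.425, 0.565, -0.425]
contact_force: [-0.9, -0.6, 1.0]
gripper_width: 64.6
time_s: 22.95
ee_pos: [517.5, 12.2, 300.1]
tool_rot: [0.565, 0.425, 0.565, -0.425]
contact_force: [-0.7, -0.3, 1.7]
gripper_width: 64.5
```

```bash
python3 -m inch '{"claw":[1,1,1,1,1],"translation":[[-4,0,0],[-12,0,0],[-30,0,0],[-60,0,0],[-100,0,0]],"twist":[0,0,0,0,0]}'
python3 -c "
from h import *
shot('wrist','w16',(130,130,430,330),2);go(437.5,-268,320)"
```

```text
time_s: 23.45
ee_pos: [516.5, 12.4, 398.9]
tool_rot: [0.564, 0.424, 0.566, -0.426]
contact_force: [0.0, 0.9, -2.1]
gripper_width: 64.1
t 23.5 ee [519.   12.3 408.1] w 64.3 F [ 1.7 -0.2  3.2] shift [  87.4 -156.8  246.5]
```

View pics/w16.png

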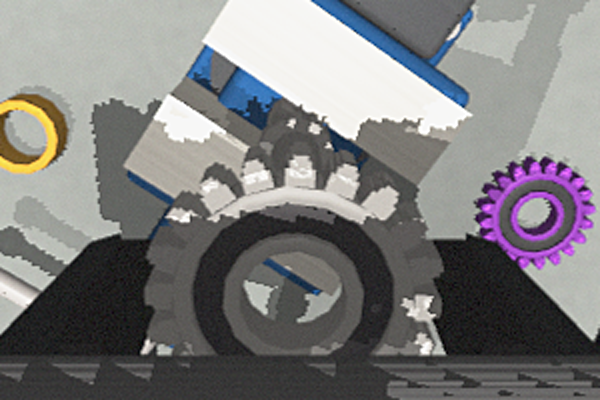

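```bash
python3 -m inch '{"claw":[1,1,1,1,1],"translation":[[0,-20,30],[0,-45,70],[0,-70,110],[20,-95,150],[40,-120,190]],"twist":[0,0,0,0,0]}'
python3 -m inch '{"claw":[1,1,1,1],"translation":[[20,-25,36],[38,-37,56],[40,-37,56],[40,-37,56]],"twist":[0,0,0,0]}'
python3 -c "
from h import *
s=shot('wrist','w17');go(437.5,-268,190)"
```

```text
time_s: 24.0
ee_pos: [455.1, -203.0, 361.6]
tool_rot: [0.566, 0.425, 0.564, -0.425]
contact_force: [1.4, 0.1, -2.9]
gripper_width: 64.2
time_s: 24.4
ee_pos: [435.1, -265.4, 320.2]
tool_rot: [0.564, 0.426, 0.565, -0.425]
contact_force: [0.3, 0.4, -2.3]
gripper_width: 64.4
t 24.45 ee [ 435.6 -265.   321. ] w 64.3 F [ 0.7 -0.5 -2. ] shift [131.    0.9   3.5]
```

View pics/w17.png

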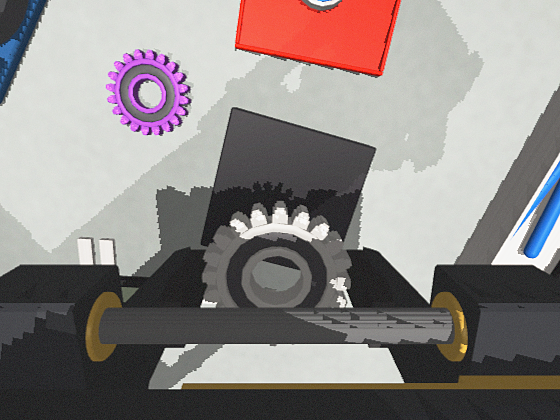

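```bash
python3 -c "
from h import *
s=telemetry.sense();C=cam('wrist');im=cv2.imread('pics/w17.png')
a,b=[ray(C,u,v,25)[:2] for u,v in ((233.5,107.5),(376,149.5))];d=b-a;L=np.linalg.norm(d);d/=L;n=np.array([d[1],-d[0]])
n=n if n[0]<0 else -n
c=(a+b)/2+60*n;print(a,b,L,c,np.degrees(np.arctan2(d[1],d[0])))
t=np.arctan2(d[1],d[0]);e=np.array([a,b,b+120*n,a+120*n])
p=proj(C,np.c_[e,[25]*4]);cv2.polylines(im,[p.round().astype(np.int32)],True,(0,255,255),1)
A=cv2.resize(im[90:270,180:400],None,fx=2,fy=2)
T=cam('top');im=cv2.imread('pics/top0.png')[255:330,375:450];B=cv2.resize(im,None,fx=5,fy=5,interpolation=2)
h=np.array([[60,60],[-60,60],[-60,-60],[60,-60]])
for k,z,cl in ((h+[437,-271],25,(0,0,255)),(h+[437,-271],0,(255,0,0))):
  p=proj(T,np.c_[k,[z]*4]);cv2.polylines(B,[(((p-[375,255])+.5)*5-.5).round().astype(np.int32)],True,cl,1)
A=A[:360];B=B[:360];cv2.imwrite('pics/c8.png',np.hstack([A[:,:420],B]))"
```

```text
[ 496.8227301  -211.72758392] [ 497.17056432 -329.22427372] 117.49720465058914 [ 436.99691012 -270.65355052] -89.83038352243251
```

View pics/c8.png

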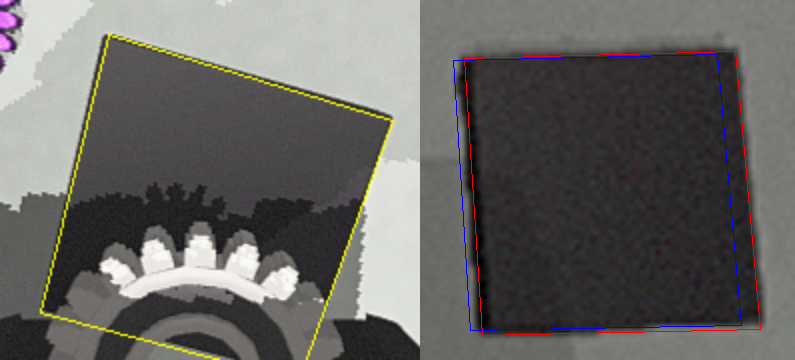

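```bash
python3 -m inch '{"claw":[1,1,1,1,1],"translation":[[20,0.5,5],[60,0.5,5],[95,0.5,5],[114,0.5,5],[123,0.5,5]],"twist":[0,0,0,0,0]}'
python3 -m inch '{"claw":[1,1,1],"translation":[[1,0,0],[1,0,0],[1,0,0]],"twist":[0,0,0]}'
python3 -c "
from h import *
go(437.5,-270,190)"
```

```text
time_s: 24.95
ee_pos: [437.6, -268.4, 196.8]
tool_rot: [0.565, 0.425, 0.566, -0.424]
contact_force: [-0.6, -0.6, -2.3]
gripper_width: 64.1
time_s: 25.25
ee_pos: [438.5, -270.4, 198.7]
tool_rot: [0.566, 0.425, 0.564, -0.425]
contact_force: [0.3, -0.3, -1.8]
gripper_width: 64.0
t 25.25 ee [ 438.5 -270.4  198.7] w 64.0 F [ 0.3 -0.3 -1.8] shift [ 8.7 -0.8 -0.7]
```

```bash
python3 -m inch '{"claw":[1,1,1,1],"translation":[[3,0,0],[5,0,0],[5,0,0],[5,0,0]],"twist":[0,0,0,0]}'
python3 -m inch '{"claw":[1,1],"translation":[[1,0,0],[1,0,0]],"twist":[0,0]}'; python3 -m inch '{"claw":[1,1],"translation":[[1,0,0],[1,0,0]],"twist":[0,0]}'
```

```text
time_s: 25.65
ee_pos: [437.2, -270.1, 191.8]
tool_rot: [0.565, 0.425, 0.565, -0.425]
contact_force: [-0.7, -0.4, -2.7]
gripper_width: 64.4
time_s: 25.85
ee_pos: [437.4, -270.2, 191.4]
tool_rot: [0.565, 0.425, 0.565, -0.425]
contact_force: [-2.3, 1.6, 4.3]
gripper_width: 64.2
time_s: 26.05
ee_pos: [437.5, -270.2, 191.4]
tool_rot: [0.565, 0.425, 0.565, -0.425]
contact_force: [-5.4, 3.3, 13.7]
gripper_width: 64.4
```

```bash
python3 -m inch '{"claw":[1,1],"translation":[[-1,0,0],[-1,0,0]],"twist":[0,0]}'
python3 -m inch '{"claw":[-0.5,-0.6,-0.75,-0.75],"translation":[[0,0,0],[-0.5,0,0],[-0.5,0,0],[-0.5,0,0]],"twist":[0,0,0,0]}'
```

```text
time_s: 26.25
ee_pos: [437.4, -270.2, 191.4]
tool_rot: [0.565, 0.425, 0.565, -0.425]
contact_force: [-2.4, 0.5, 6.3]
gripper_width: 64.1
time_s: 26.65
ee_pos: [437.7, -270.3, 191.5]
tool_rot: [0.565, 0.425, 0.565, -0.425]
contact_force: [0.6, -1.7, 2.0]
gripper_width: 77.2
```

```bash
python3 -m inch '{"claw":[-0.75,-0.75,-0.75,-0.75,-0.75],"translation":[[-5,0,0],[-15,0,0],[-40,0,0],[-80,0,0],[-130,0,0]],"twist":[0,0,0,0,0]}'
python3 -c "
from h import *
shot('wrist','w18')"
python3 -m inch '{"claw":[-0.75,-0.75,-0.75],"translation":[[-40,0,0],[-80,0,0],[-80,0,0]],"twist":[0,0,0]}'
python3 -c "
from h import *
shot('top','t18');shot('scene','s18');print(telemetry.sense()['time_s'])"
```

```text
time_s: 27.15
ee_pos: [436.2, -269.2, 321.1]
tool_rot: [0.563, 0.425, 0.567, -0.425]
contact_force: [0.1, -1.0, 0.2]
gripper_width: 76.8
time_s: 27.5
ee_pos: [438.9, -271.0, 408.8]
tool_rot: [0.569, 0.425, 0.561, -0.425]
contact_force: [-0.1, -0.7, -0.2]
gripper_width: 77.3
27.6
```

View pics/w18.png

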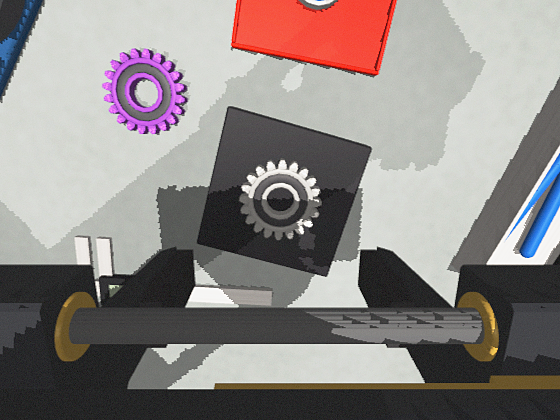

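View pics/t18.png

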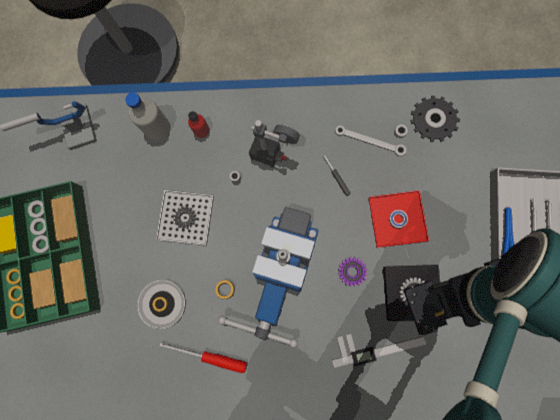

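View pics/s18.png

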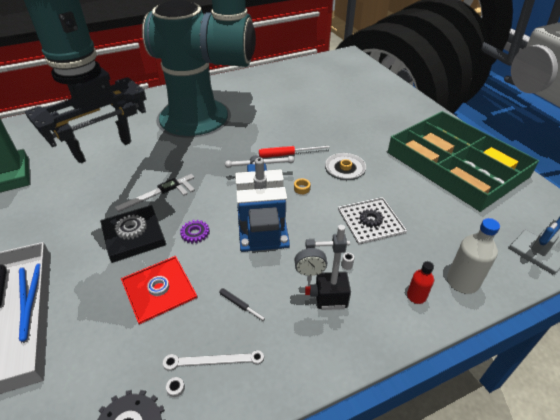

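The large gear is centred at (280,199), with the granite's diagonals crossing at (281,198). All four parts lie flat in their places, and the gauge is at the same pixels as at the start. Handing in.

```bash
python3 -c "
from cell import order,telemetry
print(telemetry.sense()['gripper_width'],order.close_job())"
```

```text
the job is handed in; nothing more can be done
77.212570197115 None
```

I stripped the shaft from the top in the order asked and handed the job in at about 27.6 s. The collar is in the dish, the bearing in the red tray, the small gear in the wash tray and the large gear on the granite. I lowered each part until it touched down (about 5 to 14 N) and then released it, same side up.

- **Placement:** the last wrist views showed each part flat and centred, within about 2 px of the place's centre wherever I measured it. The last pictures from above and across the bench show all four in place.
- **Gauge and look-alikes:** the dial gauge, the loose larger ring and the purple gear look to be where they started.
- **Clearance:** the gripper is open and well clear of everything.
- **Disagreement:** the cameras differed by about 2 mm in y, and up to about 5 mm in one early reading. I re-measured each place with the wrist camera before setting a part down. No check failed.

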